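# Click the pump hatch shut and hold the parts-washer lid at its drain pointer

## Task

The parts washer is about to be drained. First press the pump box's open hatch down until it clicks fully shut past its catch; then take the washer's sprung lid by its bar handle, raise it until the lid lies in line with the pointer on the washer's side, and finish holding it still there, because it falls shut if let go. Do not shift the pointer or disturb the other things on the bench.

Things in the scene. Friction and masses are not known exactly. Their poses are not given: they have to be found in the camera images.
- washer: The parts washer, fixed: an open grey sheet-metal tank 200 (x) x 220 (y) x 120 mm high; origin under its centre, its front faces its own -x (towards the robot, yaw up to 0.2 rad). It may stand left or right of the pump box. A flat steel lid covers it, hinged on the far (+x) rim.
- wash_lid (a joint): Angle of the washer's lid, rad: 0 shut (as it starts), grows as the front edge rises, stop at 1.25. A spring and its weight pull it shut at every angle: about 7 N at the bar when shut, rising to about 11 N at 0.95 rad. The steel lid is 200 mm deep, 220 mm wide, 4 mm thick, with a 16 mm skirt at the front edge.
- wash_lid_bar (a point): Middle of the lid's handle: a round horizontal bar 12 mm thick, 110 mm between the middles of its two 10 mm posts, running along the lid's y (parallel to the hinge), its centre 50 mm above the lid's underside (46 mm above its upper face) and 165 mm in front of the hinge. Axes are the lid's: x from front edge to hinge, y along the bar, z out of its upper face.
- wash_lid_hinge (a point): Point on the lid's hinge line, midway along it, 120 mm above the bench, on the tank's far rim; axes are the lid's. The hinge turns about y: at angle a the bar is (-165 cos a + 50 sin a, 0, 165 sin a + 50 cos a) mm from here in the washer's axes.
- pointer (a joint): Angle of the pointer, rad, measured as the lid's is: when it equals wash_lid the lid lies in line with it. It stays where set (0.3 to 0.95); leave it there. A dark flat steel strip, 8 mm wide and 10 mm deep, with a 24 mm ball on its end, turning about the lid's hinge line, centred 24 mm beside the lid's +y edge; a thin fixed quadrant wire stands 16 mm outside it.
- pointer_tip (a point): Centre of the ball on the pointer's end, 200 mm from the hinge line: level with the lid's front edge, at mid thickness, when lid and pointer are in line. Its x axis runs along the pointer to the hinge.
- pump: The pump box, fixed: an open grey box 160 (x) x 140 (y) x 110 mm high, with two brass stubs at its front; origin under its centre, its front faces its own -x (yaw up to 0.2 rad).
- hatch (a joint): Angle of the pump box's hatch, rad: 0 shut, grows as its front edge rises; starts between 0.3 and 0.7. The stiff hinge lets it stay where it is left. A spring ball catch resists from about 0.1 rad down to 0.06 rad (about 13 N pressed at hatch_press), then it snaps down to 0 and stays.
- hatch_press (a point): Point on the middle of the hatch's upper face, 95 mm in front of its hinge. The hatch is a grey plate 155 mm deep, 140 mm wide, 6 mm thick, its upper face 118 mm above the bench when shut, flat but for two low ribs (2 mm high) 40 mm either side of the middle. Axes are the hatch's: x from front edge to hinge, z out of its upper face.
- hatch_hinge (a point): Point on the hatch's hinge line, midway along it, on the box's far rim, 112 mm above the bench, at the hatch's underside; axes are the hatch's, the hinge turns about y.
- spray_can: Bystander: an upright aluminium spray can, 54 mm across, 170 mm tall; origin under its centre.
- oil_can: Bystander: a metal oil can with a thin spout, 72 mm across, 155 mm tall; origin under its centre.
- con_rod: Bystander: an engine connecting rod lying flat, 168 mm long, 60 mm wide, 20 mm thick; origin under its middle.
- screwdriver: Bystander: a screwdriver with a black handle lying on the bench; origin under its middle.

How it is judged (in metres and radians):
On the way, in this order (a step that is already met when the one before it is completed fails the run):
1. the hatch is clicked shut while the washer's lid is still down (value of joint hatch below 0.03 rad and value of joint wash_lid below 0.06 rad), for 0.2 s.
2. the washer's lid is being raised (value of joint wash_lid above 0.2 rad), for 0.1 s.
At the end, for the whole second after the job is handed in: The hatch is shut (below 0.03 rad); the washer's lid is within 0.07 rad (4 degrees) of the pointer's direction and still (under 0.05 rad/s), held there by the gripper's fingers (contact above 2 N); the pointer's tip is within 12 mm of where it was (value of joint hatch below 0.03 rad and angle between the x axis of wash_lid_bar and the x axis of pointer_tip, either way round below 0.07 rad and velocity of joint wash_lid between -0.05 and 0.05 rad/s and contact force between the fingers and washer above 2 N and distance of pointer_tip from where it was at the start of the episode below 0.012 m); the arm keeps its last pose, push and grip.
It fails at once if the spray can is shifted by more than 30 mm (distance of spray_can from where it was at the start of the episode above 0.03 m).
It fails at once if the oil can is shifted by more than 30 mm (distance of oil_can from where it was at the start of the episode above 0.03 m).
It fails at once if the con rod is shifted by more than 30 mm (distance of con_rod from where it was at the start of the episode above 0.03 m).
It fails at once if the screwdriver is shifted by more than 30 mm (distance of screwdriver from where it was at the start of the episode above 0.03 m).
It fails at once if the pointer is shifted by more than 12 mm (distance of pointer_tip from where it was at the start of the episode above 0.012 m).
It also fails if it takes over 58 s, if anything falls off the work surface, if the arm or the gripper's body presses on something with over 40 N, if the wrist force passes 120 N, or if a joint passes its speed limit or range.

## Robot

A 6-joint arm with a two-finger parallel gripper is mounted at the origin on the work surface. World frame = base frame: x ahead of the robot, y to its left, z up, the work surface at z = 0. Lengths are in m, angles in degrees, forces in N, time in s.
With the tool pointing down it reaches from about 0.325 to 0.85 m from the base axis. Payload 15.5 kg.
Tool frame: the origin (TCP) lies midway between the tips of the shut fingers; the grasp point (between the pads) lies 19 mm behind it; y points along the fingers, x is the direction in which the jaws open and shut, and the axes are right-handed (so a half turn about y gives the same grasp; the last joint's range is limited). The gripper opens to 91 mm and grips with 3 to 60 N. Pads are 32 mm wide; open, the fingers measure 118 mm over their backs; the gripper's body (76 mm by 178 mm) begins 60 mm behind the grasp point.
Start: joints at [64.773, 28.281, 77.091, -0, 74.628, -5.472], TCP at [0.211, 0.588, 0.214] pointing down, gripper open.
Joint ranges: [-166.48, 166.48], [-47.26, 123.95], [12.59, 153.08], [-70.14, 250.14], [6.76, 159.57], [-176.63, 176.63]. Speed limits (degrees/s): [108.29, 108.29, 147.25, 172.46, 172.46, 172.46].

## Interface

Orientations are given as a 3x3 rotation matrix whose columns are the frame's x, y, z axes.
In Python, from bench import ctrl gives the robot as it stands. The module is installed in compiled form; this text tells all that it offers. Calls block until the motion is done:
- ctrl.goto(position, orientation): joint-space move of the TCP to a pose.
- ctrl.move_l(position, vel=0.15, ori=None, contact_N=None): straight line of the TCP; ori=None keeps the orientation; vel is the mean speed in m/s. With contact_N (N) it stops when the force on the tool has changed by that much, and returns True; else False.
- ctrl.movej(angles): joint-space move.
- ctrl.command_gripper(opening): opening from 0.0 (shut) to 1.0 (fully open); the grip force is fixed at half the most; returns when the fingers have stopped.
- ctrl.sleep(seconds).
- ctrl.ik(position, orientation): joint angles nearest the present ones, or None.
- ctrl.read_camera(name): name is "scene" or "top"; returns the picture (480x640x3 uint8, blue, green, red); there is no depth.
- ctrl.camera_params(name): a dict with "fx", "fy", "cx", "cy" (pixels), "pose" (4x4, takes a point from camera to world coordinates). Camera axes: x right, y up, looking along -z (the intrinsics and any distortion apply to the point x, -y, -z); pixel columns grow to the right and rows downward; lengths in m; the calibration is good to about 2 mm. A picture is of the moment at which its call begins. camera_params takes no time and is no camera call.
A pose or a line that the arm cannot do raises ctrl.MotionError and nothing moves.
- ctrl.sign_off(): hands the job in, once; it reports no verdict.
Readings, each from a call of its own:
- ctrl.current_t(): time.
- ctrl.current_q(): joint angles.
- ctrl.current_dq(): joint speeds.
- ctrl.current_effort(): joint torques, N m.
- ctrl.current_tool_pos(): TCP position.
- ctrl.current_eef_rot(): TCP orientation.
- ctrl.current_contact_force(): force on the tool from outside, world axes, zero at the start.
- ctrl.current_wrist_torque(): the same for the moment, N m.
- ctrl.current_grip_width(): opening from 0.0 (shut) to 1.0 (fully open).
Only numpy, scipy, OpenCV 4.12 (cv2) and the standard library are available. Lean on these libraries where they do the work, as an engineer would, in place of code of your own. Each camera call takes 0.05 s, during which the arm holds its last target.

## Working session

There is one attempt and no reset: what is moved stays moved. The work goes in short steps, each a Python script; the robot and the scene stay as the last script left them, time stands still between calls to the robot, and variables do not carry over. Pictures are saved under pics/ and viewed, and the job is handed in when it is done.

```bash
mkdir -p pics; python3 - <<'E'
from bench import ctrl
import cv2,numpy as np
np.set_printoptions(precision=4,suppress=True)
for n in("scene","top"):
    cv2.imwrite(f"pics/{n}0.png",ctrl.read_camera(n)); p=ctrl.camera_params(n); print(n,p)
print(ctrl.current_t(),ctrl.current_tool_pos(),ctrl.current_eef_rot())
E
```

```text
scene {'fx': 506.0213876940707, 'fy': 506.0213876940707, 'cx': 313.63640648378254, 'cy': 235.91543662335164, 'pose': array([[-0.574 , -0.6979,  0.4283,  1.0863],
       [ 0.8187, -0.4809,  0.3137,  0.3702],
       [-0.013 ,  0.5307,  0.8474,  1.1682],
       [ 0.    ,  0.    ,  0.    ,  1.    ]])}
top {'fx': 486.5448367811395, 'fy': 486.5448367811395, 'cx': 310.84435561269606, 'cy': 239.37363571613776, 'pose': array([[-0.0185,  0.9963, -0.0842,  0.4683],
       [-0.9998, -0.0194, -0.0093,  0.0065],
       [-0.0109,  0.084 ,  0.9964,  1.2352],
       [ 0.    ,  0.    ,  0.    ,  1.    ]])}
0.1 [0.2111 0.5879 0.2134] [[ 0.338  -0.0005 -0.9411]
 [ 0.9411 -0.001   0.338 ]
 [-0.0011 -1.      0.0001]]
```

View pics/scene0.png

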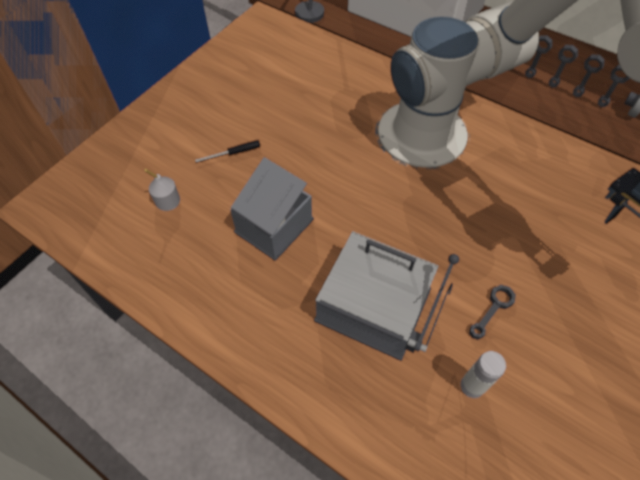

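View pics/top0.png

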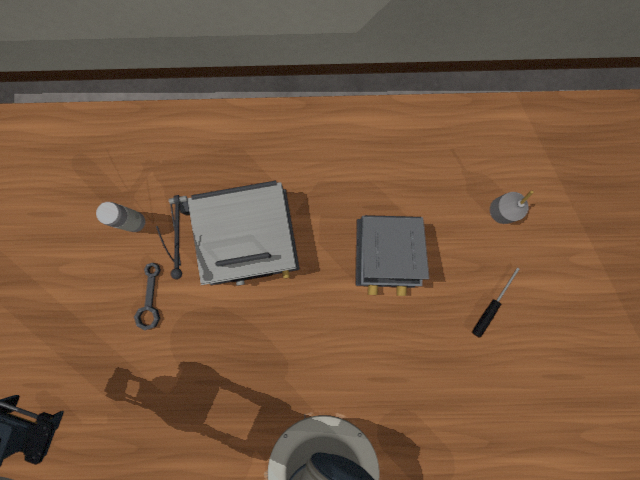

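```bash
python3 - <<'E'
import cv2
def crop(s,x,y,w,h,k,o):
    i=cv2.imread(s)[y:y+h,x:x+w]; i=cv2.resize(i,None,fx=k,fy=k,interpolation=cv2.INTER_CUBIC)
    for a in range((-x)%20,w,20):
        cv2.line(i,(a*k,0),(a*k,6),(0,255,255),1); cv2.putText(i,str(a+x),(a*k,16),0,.4,(0,255,255),1)
    for a in range((-y)%20,h,20):
        cv2.line(i,(0,a*k),(6,a*k),(0,255,255),1); cv2.putText(i,str(a+y),(8,a*k+4),0,.4,(0,255,255),1)
    cv2.imwrite(o,i)
crop("pics/top0.png",150,170,160,120,5,"pics/c1.png")
crop("pics/top0.png",340,200,110,110,5,"pics/c2.png")
crop("pics/scene0.png",305,220,180,140,4,"pics/c3.png")
crop("pics/scene0.png",220,145,110,120,5,"pics/c4.png")
E
```

```text
(no output)
```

View pics/c1.png

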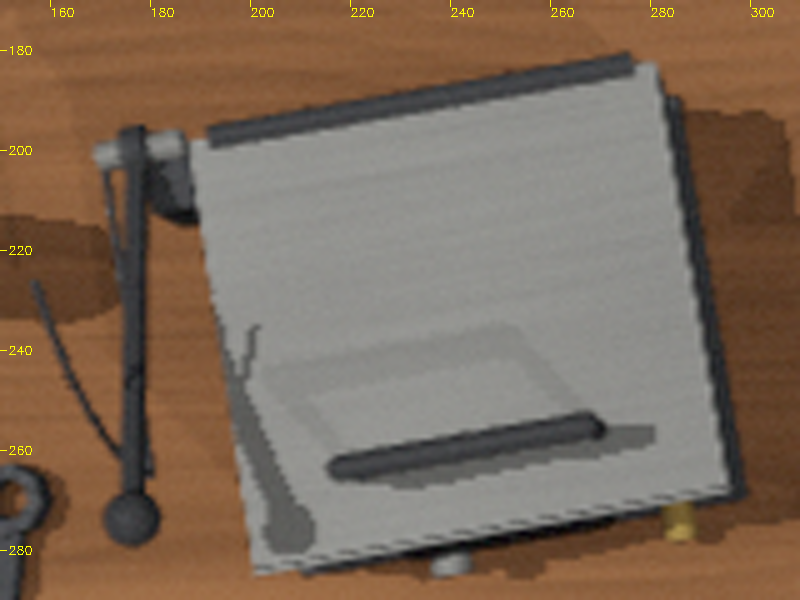

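View pics/c2.png

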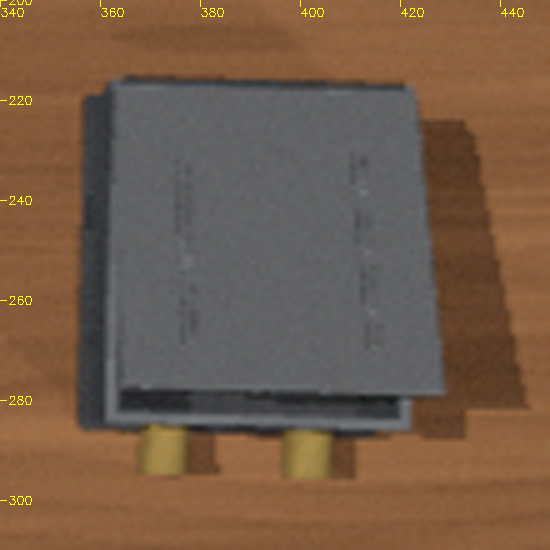

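View pics/c3.png

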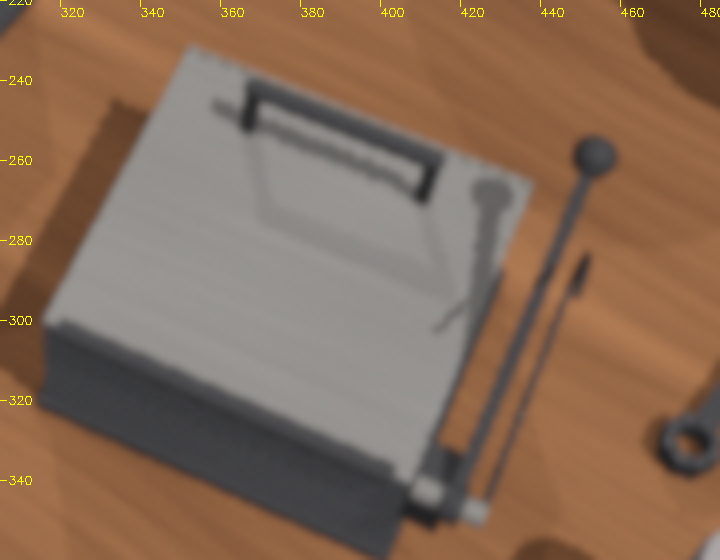

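View pics/c4.png

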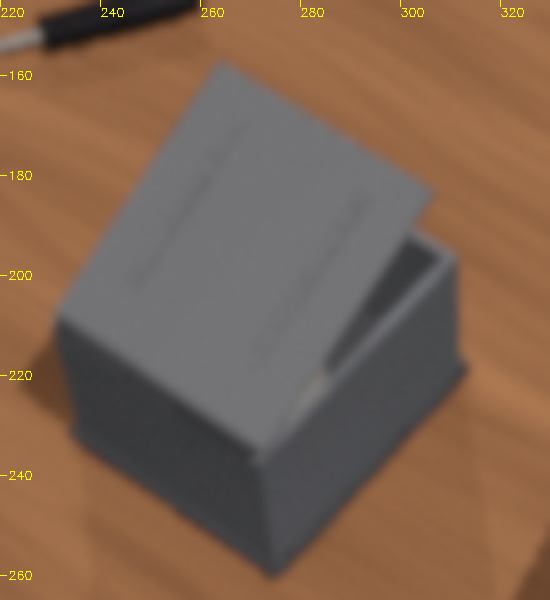

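```bash
cat > h.py <<'E'
from bench import ctrl
import cv2,numpy as np
from scipy.optimize import least_squares
np.set_printoptions(precision=4,suppress=True)
def proj(P,n):
    c=ctrl.camera_params(n); T=np.linalg.inv(c["pose"]); p=T[:3,:3]@P+T[:3,3]
    return np.array([c["cx"]-c["fx"]*p[0]/p[2], c["cy"]+c["fy"]*p[1]/p[2]])
def world(b,P): # b=x,y,yaw
    c,s=np.cos(b[2]),np.sin(b[2]); return np.array([b[0]+c*P[0]-s*P[1],b[1]+s*P[0]+c*P[1],P[2]])
def hinged(a,h,P): # P in lid axes (x to hinge)
    c,s=np.cos(a),np.sin(a); x,y,z=P
    return np.array([h[0]+x*c+z*s,y,h[2]-x*s+z*c])
WH=(.1,0,.12); PH=(.08,0,.112)
def lidpt(b,a,P): return world(b,hinged(a,WH,P))
def barpos(b,a): return lidpt(b,a,(-.165,0,.05))
E
cat > fit.py <<'E'
from h import *
W=[("top",(201,284.4),(-.2,.11,.004)),("top",(295.6,268.6),(-.2,-.11,.004)),("top",(188.6,198.6),(0,.11,.004)),("top",(281.5,183),(0,-.11,.004)),
("top",(243.3,259.4),(-.165,0,.05)),("scene",(438.2,265.5),(-.2,.11,.004)),("scene",(352.5,231.7),(-.2,-.11,.004)),("scene",(316.2,300.5),(0,-.11,.004)),("scene",(391.2,250.5),(-.165,0,.05))]
B=[("top",(176.2,273.6)),("scene",(453.7,259.2))]
def f(v):
    r=[proj(lidpt(v[:3],0,P),n)-u for n,u,P in W]+[proj(lidpt(v[:3],v[3],(-.2,.134,.002)),n)-u for n,u in B]
    return np.concatenate(r)
s=least_squares(f,[.5,.15,0,.5],loss="soft_l1"); print("washer,pointer",s.x); print(f(s.x).reshape(-1,2))
K=[("top",(364.4,277.6),(-.155,.07,.006)),("top",(428.6,279),(-.155,-.07,.006)),("top",(363.6,216),(0,.07,.006)),("top",(422.4,217.4),(0,-.07,.006)),
("scene",(264.4,157.4),(-.155,-.07,.006)),("scene",(306.6,183.4),(-.155,.07,.006)),("scene",(231.6,208),(0,-.07,.006)),("scene",(271.6,236),(0,.07,.006))]
X=[("top",(361.4,285.6),(-.08,.07,.11)),("top",(422,285.6),(-.08,-.07,.11)),("scene",(311,196.4),(-.08,.07,.11))]
def g(v):
    h=(v[4],0,.112)
    r=[proj(world(v[:3],hinged(v[3],h,P)),n)-u for n,u,P in K]+[proj(world(v[:3],P),n)-u for n,u,P in X]
    return np.concatenate(r+[[(v[4]-.0775)*300]])
s2=least_squares(g,[.5,-.15,0,.5,.08],loss="soft_l1"); print("pump,hatch",s2.x); print(g(s2.x)[:-1].reshape(-1,2))
E
python3 fit.py
```

```text
washer,pointer [0.5789 0.1769 0.1504 0.5245]
[[-0.6708  0.2704]
 [-0.1423 -0.1964]
 [-1.1306  0.5276]
 [-0.3221  0.1628]
 [-0.8301  1.1874]
 [-0.6715  1.0823]
 [-0.9853  0.1573]
 [-0.9643 -1.4934]
 [-0.8884 -0.0581]
 [-0.363   0.1775]
 [-0.8235  0.0706]]
pump,hatch [ 0.5329 -0.1697 -0.041   0.4141  0.0758]
[[-0.3233  0.1354]
 [ 0.4722  0.1953]
 [-1.3542  0.3367]
 [ 0.5547  0.2031]
 [-1.0105  0.244 ]
 [ 0.0545  0.2534]
 [-1.9862  0.0781]
 [ 0.2286  0.0971]
 [-0.3993 -0.5641]
 [ 0.022   0.8182]
 [ 0.1833 -0.1057]]
```

```bash
cat >> h.py <<'E'
WB=np.array([.5789,.1769,.1504]); PB=np.array([.5329,-.1697,-.041]); PHX=.0758; PTR=.5245
def rot(yaw,tilt=0,flip=1):
    # tilt a: tool -y axis along lid z at angle a
    c,s=np.cos(yaw),np.sin(yaw); R=np.array([[c,-s,0],[s,c,0],[0,0,1]])
    ct,st=np.cos(tilt),np.sin(tilt)
    x=np.array([ct,0,-st])*flip; y=-np.array([st,0,ct]); 
    return R@np.stack([x,y,np.cross(x,y)],1)
def F(): return np.array(ctrl.current_contact_force())
E
python3 - <<'E'
from h import *
q=ctrl.current_q();print(q)
p=world(PB,(PHX-.1,0,.118)); print("press",p)
for fl in(1,-1):
    print(fl,"pump",ctrl.ik(p+[0,0,.2],rot(PB[2],0,fl)),ctrl.ik(p,rot(PB[2],0,fl)))
    for a,t in((0,0),(.2,.0),(.52,0),(.52,.26),(.52,.52)):
        R=rot(WB[2],t,fl); b=barpos(WB,a)+R[:,1]*.019
        print(fl,a,t,b,ctrl.ik(b,R))
E
```

```text
[64.7729 28.3113 77.1251 -0.0018 74.628  -5.4719]
press [ 0.5087 -0.1687  0.118 ]
1 pump [-24.7318  15.9207  80.4532  -0.      83.6261 -22.3826] [-24.7318  27.9957  96.0507  -0.      55.9536 -22.3826]
1 0 0 [0.5146 0.1672 0.151 ] [11.6709 25.7872 93.3831 -0.     60.8297  3.0536]
1 0.2 0.0 [0.5277 0.1691 0.1828] [11.5976 24.5285 89.479  -0.     65.9925  2.9803]
1 0.52 0 [0.5608 0.1742 0.2264] [11.4272 24.5425 81.6541 -0.     73.8034  2.8099]
1 0.52 0.26 [0.5559 0.1734 0.227 ] [11.0674 32.1282 69.6988  0.6306 93.0567  2.4015]
1 0.52 0.52 [0.5514 0.1727 0.2289] [ 10.8058  40.4807  58.3647   1.164  110.9265   2.3153]
-1 pump [-24.7318  15.9207  80.4532   0.      83.6261 157.6174] [-24.7318  27.9957  96.0507  -0.      55.9536 157.6174]
-1 0 0 [0.5146 0.1672 0.151 ] None
-1 0.2 0.0 [0.5277 0.1691 0.1828] None
-1 0.52 0 [0.5608 0.1742 0.2264] None
-1 0.52 0.26 [0.5559 0.1734 0.227 ] None
-1 0.52 0.52 [0.5514 0.1727 0.2289] None
```

```bash
python3 - <<'E'
from h import *
x=ctrl.current_tool_pos()
ctrl.move_l([x[0],x[1],.42],vel=.2)
ctrl.command_gripper(0.0)
p=world(PB,(PHX-.1,0,.118)); R=rot(PB[2])
ctrl.goto(p+[0,0,.28],R)
print(ctrl.current_t(),ctrl.current_tool_pos(),F())
ctrl.move_l(p+[0,0,.06],vel=.15,contact_N=8)
f0=F(); print(ctrl.current_tool_pos(),f0)
hit=ctrl.move_l(p+[0,0,.0],vel=.04,contact_N=4); print(hit,ctrl.current_t(),ctrl.current_tool_pos(),F())
cv2.imwrite("pics/s1.png",ctrl.read_camera("scene"))
E
```

```text
5.5083 [ 0.5089 -0.1682  0.398 ] [-1.0254 -0.2055 -0.3953]
[ 0.5091 -0.1689  0.1786] [ 1.088  -0.1164 -0.6846]
True 8.25 [ 0.5081 -0.1685  0.1277] [ 0.0577 -0.747  -0.397 ]
```

View pics/s1.png

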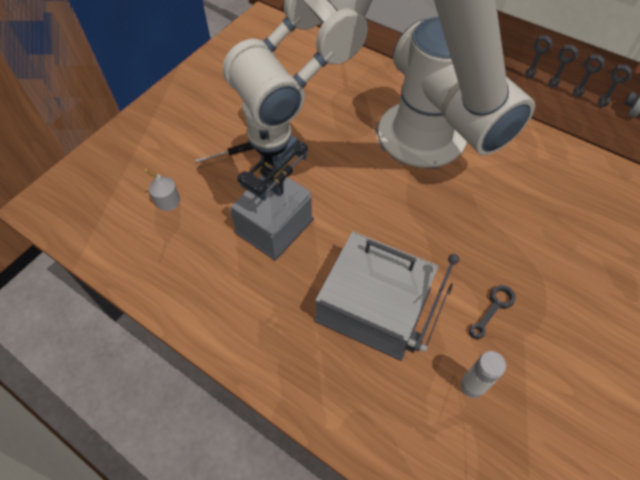

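The picture shows the closed fingers on the hatch (about 275,190), which has already been pushed down to near its catch. I'll press on.

```bash
python3 - <<'E'
from h import *
p=world(PB,(PHX-.1,0,.118))
for z in (.125,.122,.120,.118,.117,.116):
    hit=ctrl.move_l([p[0],p[1],z],vel=.02,contact_N=35); print(z,hit,ctrl.current_tool_pos(),F())
    if hit: break
ctrl.sleep(.2);print(ctrl.current_tool_pos(),F(),ctrl.current_t())
ctrl.move_l([p[0],p[1],.28],vel=.15)
R=rot(WB[2]); b=barpos(WB,0)
ctrl.command_gripper(.6)
ctrl.goto([b[0],b[1],.32],R)
print(ctrl.current_t(),ctrl.current_tool_pos(),F())
cv2.imwrite("pics/s2.png",ctrl.read_camera("scene"));cv2.imwrite("pics/t2.png",ctrl.read_camera("top"))
i=cv2.imread("pics/s2.png")[140:290,210:410];cv2.imwrite("pics/s2c.png",cv2.resize(i,None,fx=4,fy=4))
E
```

```text
0.125 False [ 0.5088 -0.1687  0.1249] [ 1.1177  0.5559 -0.4668]
0.122 False [ 0.5087 -0.1687  0.1219] [-0.7676  0.1685  0.0872]
0.12 False [ 0.5087 -0.1687  0.1199] [ 0.2654 -0.3004 -0.6555]
0.118 False [ 0.509  -0.1688  0.1182] [-0.2292  0.8758  3.694 ]
0.117 False [ 0.509  -0.1688  0.1179] [-4.3765  2.1883 20.3101]
0.116 False [ 0.509  -0.1689  0.1177] [-9.6946  3.873  35.6899]
[ 0.509  -0.1689  0.1176] [-9.7529  4.1169 35.6287] 10.1167
13.5667 [0.5149 0.1662 0.3198] [-0.8354  0.3895 -0.5719]
```

View pics/s2c.png

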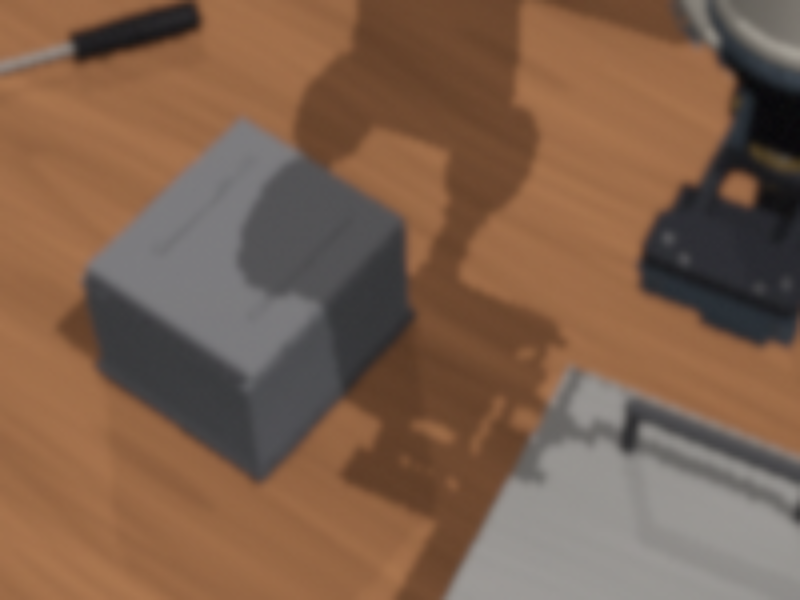

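View pics/t2.png

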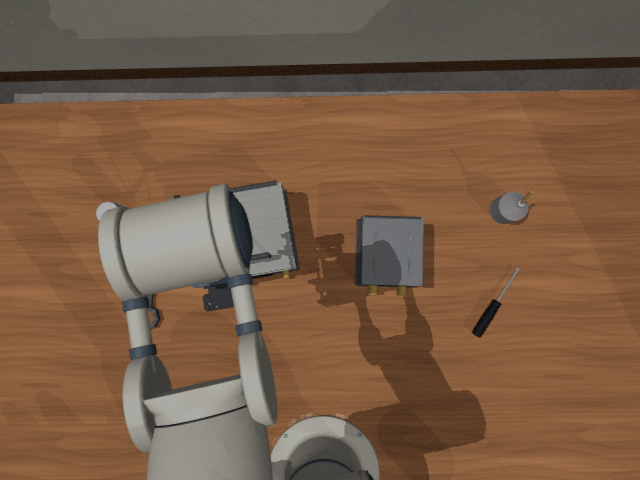

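Hatch is now flush (corners about 270,170 to 311,196 in the scene), and the lid is still down. Next I grasp the bar.

```bash
python3 - <<'E'
from h import *
b=barpos(WB,0)
hit=ctrl.move_l([b[0],b[1],b[2]-.019],vel=.1,contact_N=8)
print(hit,ctrl.current_t(),ctrl.current_tool_pos(),F())
if not hit:
    ctrl.command_gripper(0)
    print(ctrl.current_grip_width()*91,ctrl.current_t(),ctrl.current_tool_pos(),F())
cv2.imwrite("pics/s3.png",ctrl.read_camera("scene"))
i=cv2.imread("pics/s3.png")[190:340,300:500];cv2.imwrite("pics/s3c.png",cv2.resize(i,None,fx=4,fy=4))
E
```

```text
False 15.5083 [0.5149 0.1672 0.1514] [-0.2263  0.0922  0.4755]
11.160359735302965 16.2417 [0.5184 0.1677 0.1515] [ 20.8316   3.0904 -14.568 ]
```

View pics/s3c.png

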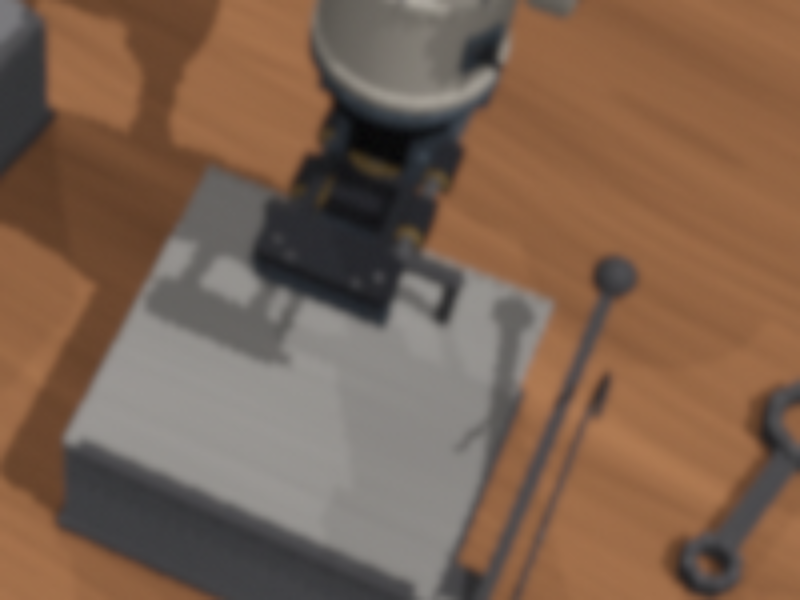

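```bash
cat >> h.py <<'E'
WB2=WB+[.0035,.0005,0]
def arc(a0,a1,n,vel=.06):
    for a in np.linspace(a0,a1,n+1)[1:]:
        R=rot(WB2[2],a); ctrl.move_l(barpos(WB2,a)+R[:,1]*.019,vel=vel,ori=R)
        print(round(a,3),ctrl.current_tool_pos(),F(),round(ctrl.current_grip_width()*91,2))
E
python3 - <<'E'
from h import *
arc(0,0.0,1); arc(0,.36,6)
print(ctrl.current_t())
cv2.imwrite("pics/s4.png",ctrl.read_camera("scene"))
i=cv2.imread("pics/s4.png")[190:340,300:500];cv2.imwrite("pics/s4c.png",cv2.resize(i,None,fx=4,fy=4))
E
```

```text
0.0 [0.5183 0.1677 0.151 ] [ 0.8871  0.0033 -0.5394] 11.25
0.06 [0.5201 0.168  0.1601] [ 2.2339  1.8118 -9.2018] 11.37
0.12 [0.5227 0.1684 0.1697] [  2.566    1.3196 -11.0129] 11.24
0.18 [0.5259 0.1689 0.1792] [  1.9752   2.2129 -11.1727] 11.06
0.24 [0.5297 0.1695 0.1885] [  1.0251   2.1512 -10.4291] 11.28
0.3 [0.534  0.1702 0.1976] [  0.3705   3.2686 -10.7794] 11.27
0.36 [0.5389 0.1709 0.2065] [ -1.7002   2.7793 -10.6313] 11.29
18.4417
```

View pics/s4c.png

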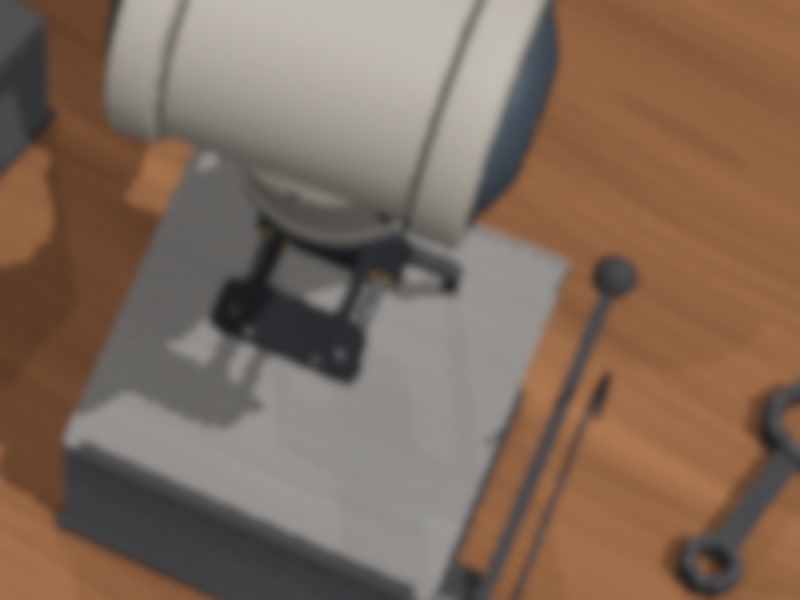

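The lid is rising in the grip: its front +y corner is at scene pixel about (442,255) and the pointer ball is unmoved at about (453.7,259). Continuing to the pointer angle.

```bash
python3 - <<'E'
from h import *
arc(.36,PTR,4); ctrl.sleep(.5)
print(ctrl.current_t(),F(),barpos(WB2,PTR)+rot(WB2[2],PTR)[:,1]*.019)
for n in("scene","top"): cv2.imwrite(f"pics/{n}5.png",ctrl.read_camera(n))
i=cv2.imread("pics/scene5.png")[210:360,310:510];cv2.imwrite("pics/s5c.png",cv2.resize(i,None,fx=4,fy=4,interpolation=cv2.INTER_CUBIC))
i=cv2.imread("pics/top5.png")[170:320,130:330];cv2.imwrite("pics/t5c.png",cv2.resize(i,None,fx=4,fy=4,interpolation=cv2.INTER_CUBIC))
for a in(.45,.5,.55,.6): print(a,*[proj(lidpt(WB,a,(-.2,s*.11,.004)),n).round(1) for n in("scene","top") for s in(1,-1)],proj(lidpt(WB,a,(-.2,.134,.002)),"scene"))
E
```

```text
0.401 [0.5427 0.1715 0.2125] [ -2.747    3.4159 -10.1877] 11.19
0.442 [0.5465 0.1721 0.2182] [ -3.3814   3.3344 -10.703 ] 11.23
0.483 [0.5506 0.1728 0.2237] [ -4.1886   2.4815 -10.7069] 11.07
0.524 [0.5549 0.1734 0.229 ] [-5.1867  2.7517 -9.4935] 10.86
20.0583 [ -3.0855   3.5284 -11.3871] [0.5554 0.1733 0.2295]
0.45 [442.  255.4] [349.5 218.7] [189.1 274.8] [292.  257.2] [452.5701 259.6822]
0.5 [442.1 255. ] [348.8 218. ] [187.6 272.5] [291.4 254.8] [452.7901 259.3619]
0.55 [442.1 254.9] [348.1 217.6] [186.2 270. ] [290.8 252.1] [452.924  259.2531]
0.6 [442.  255.1] [347.2 217.4] [184.7 267.2] [290.2 249.2] [452.9692 259.3618]
```

View pics/s5c.png

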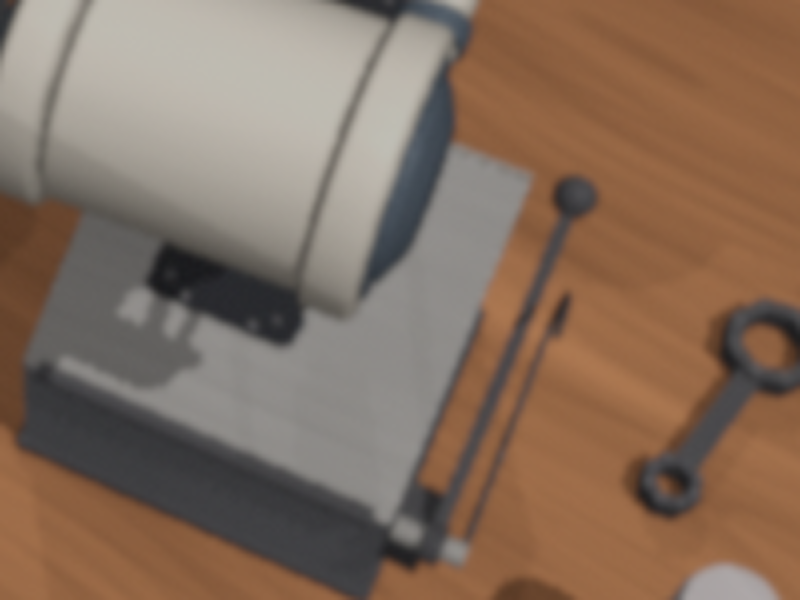

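View pics/t5c.png

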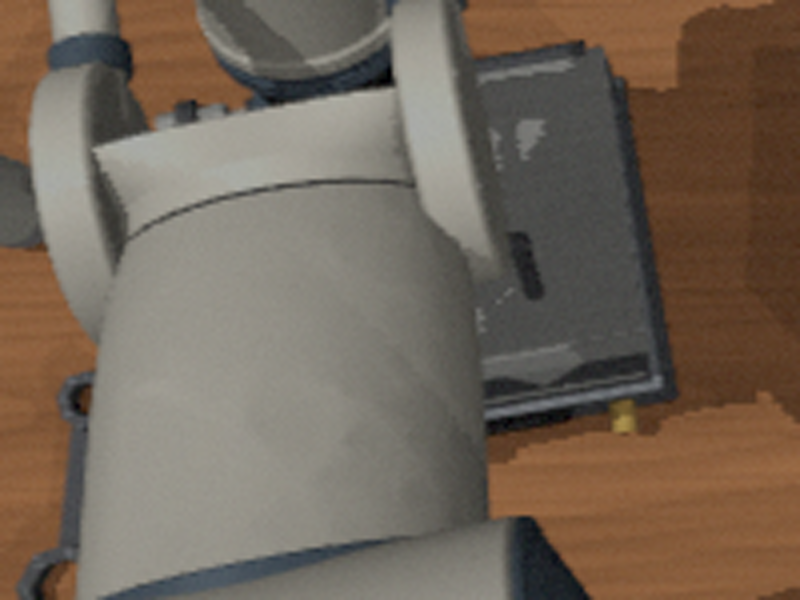

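```bash
python3 - <<'E'
from h import *
x,y,w,h,k=245,175,60,110,5
i=cv2.resize(cv2.imread("pics/top5.png")[y:y+h,x:x+w],None,fx=2*k,fy=k,interpolation=cv2.INTER_CUBIC)
for a in range(5,h,5):
    if a%5==0: cv2.line(i,(0,a*k),(5,a*k),(0,255,255),1); cv2.putText(i,str(a+y),(8,a*k+4),0,.35,(0,255,255),1)
for a in range(5,w,5): cv2.putText(i,str(a+x),(a*2*k,10),0,.35,(0,255,255),1)
cv2.imwrite("pics/t5d.png",i)
for B in(WB,WB2):
  for a in(.46,.5,.54): print(a,[proj(lidpt(B,a,P),"top").round(1) for P in((-.2,-.11,.004),(-.2,-.11,0),(-.2,-.11,-.012),(-.2,-.11,-.016),(-.165,-.06,.05))])
  print("tank front -y rim",proj(world(B,(-.1,-.11,.12)),"top"))
def fb(v,B): return np.concatenate([proj(lidpt(B,v[0],(-.2,.134,.002)),n)-u for n,u in(("top",(176.2,273.6)),("scene",(453.7,259.2)))])
for B in(WB,WB2): s=least_squares(fb,[.5],args=(B,)); print("ptr",s.x,s.fun)
E
```

```text
0.46 [array([291.9, 256.8]), array([292.1, 257.7]), array([292.8, 260.4]), array([293. , 261.3]), array([263.2, 235.5])]
0.5 [array([291.4, 254.8]), array([291.7, 255.8]), array([292.4, 258.7]), array([292.6, 259.7]), array([262.6, 233. ])]
0.54 [array([290.9, 252.7]), array([291.2, 253.7]), array([291.9, 256.9]), array([292.2, 257.9]), array([261.9, 230.3])]
tank front -y rim [295.5333 268.4254]
0.46 [array([291.6, 255.1]), array([291.9, 256. ]), array([292.5, 258.7]), array([292.7, 259.6]), array([263. , 233.8])]
0.5 [array([291.2, 253.1]), array([291.4, 254.1]), array([292.1, 257.1]), array([292.3, 258. ]), array([262.3, 231.3])]
0.54 [array([290.7, 251. ]), array([290.9, 252.1]), array([291.7, 255.2]), array([291.9, 256.3]), array([261.7, 228.6])]
tank front -y rim [295.2909 266.8993]
ptr [0.5243] [-0.3536  0.171  -0.8339  0.0823]
ptr [0.5001] [ 0.1591 -0.3335 -1.4438  1.45  ]
```

View pics/t5d.png

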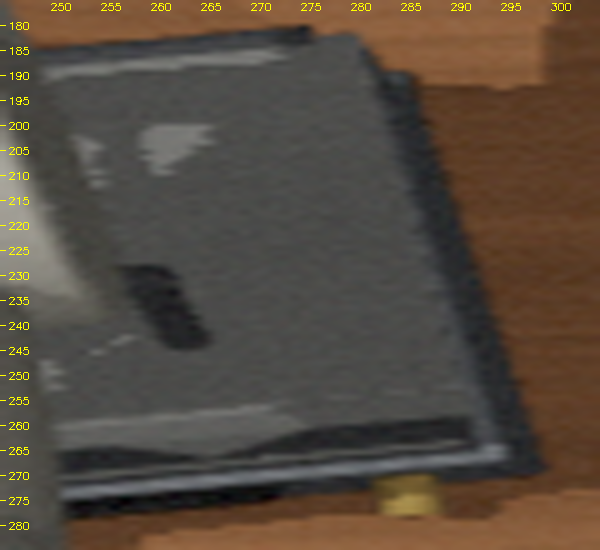

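The skirt corner (291,258.5), lid edge (about 254) and bar end (260.5,228) in the top view give a lid angle of about 0.49–0.52. The pointer comes out at 0.50–0.52, and its ball is unmoved at about (453.8,258.8). That is well within 0.07, so I'll check for stillness and hand in.

```bash
python3 - <<'E'
from h import *
print(ctrl.current_dq(),ctrl.current_tool_pos(),F(),ctrl.current_grip_width()*91,ctrl.current_t())
ctrl.sign_off(); print(ctrl.current_t(),ctrl.current_tool_pos())
E
```

```text
[ 0.0142  0.0122 -0.0155 -0.0353 -0.059  -0.0257] [0.5549 0.1734 0.229 ] [ -4.0235   3.6793 -11.1979] 10.98970651766636 20.1583
the job is handed in; nothing more can be done
the job is handed in; nothing more can be done
```

I pressed the hatch down past its catch and raised the washer lid by its bar to the pointer's angle. I handed the job in at about 20 s with the gripper still holding the lid. No verdict was reported, so success is not confirmed.

**Hatch:** the fingers bottomed out at about 0.118 m, the shut height, with 36 N on the tool. The picture afterwards showed the hatch flush. The usual 13 N of catch resistance never showed in the readings I took.

**Lid:** it was raised to a commanded 0.5245 rad. At the end the arm was still, the grip was closed on the bar (about 11 mm) and the tool carried about 11 N.

**Pointer and bystanders:** the pointer's ball was at the same pixel before and after. I saw no bystander move, though the arm hid part of the last top view.

**Disagreements:** the bar was about 3.5 mm further from the robot than my image fit put it, so I corrected the lid's path for that. Depending on which position is used, the pointer reads 0.50 to 0.524 rad and the lid about 0.46 to 0.525 rad. Within either fit the lid and pointer agree to about 0.04 rad or better; the limit is 0.07 rad. The scene camera could not help with this angle, because it looks almost along the lid's swing.

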